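# Turn a rinsed paste pot mouth-down to drain

### The job

The rinsed paste pot stands mouth-up on the bench: turn it over and stand it mouth-down, flat, in the middle of the empty draining rack, and let go. Handle it gently: do not let it drop or fall over, and do not press it hard onto anything. Leave the pot that is already draining, the jar and the brush where they are.

Things in the scene. Friction and masses are not known exactly. Their poses are not given: they have to be found in the camera images.
- pot: the rinsed paste pot: open rectangular white plastic pot, straight walls, 64 mm along its x, 56 mm along its y (grip it across this), 80 mm tall; walls and bottom 4 mm, 0.13 to 0.25 kg. Origin: centre of the outside of its closed bottom; z points out through the mouth (up at start, down at the end). It lies stably on any flat side, e.g. on the free bench (z = 0) between the racks, to be regrasped
- rack_free: the empty draining rack: a fixed light wooden square 120 x 120 mm, 20 mm high, its top made of seven flat ribs 10 mm wide, 18 mm apart, running along its x. Origin at the centre of its underside; the pot stands on the rib tops at z = 20 mm of the rack. It may be to the left or to the right of the bench
- rack_taken: the other draining rack, just the same, on the other side of the bench; a pot is already draining on it. Origin at the centre of its underside
- pot_dry: bystander: a second pot, the same as the first, standing mouth-down in the middle of the taken rack (its top is 100 mm above the bench). Origin at the centre of its closed bottom, which is now uppermost; its z axis points down. Loose, leave alone
- jar: bystander: a closed glass jar with a black lid, 60 mm across, 75 mm high, beyond the pot. Origin at the centre of its underside. Loose, leave alone
- brush: bystander: a flat paste brush lying on the bench beyond the pot, about 183 mm long, 58 mm wide, 16 mm high; bristles towards its +x. Origin on its underside near the middle of its length. Loose, leave alone
There are look-alikes about, which are no part of the job. Leave any purple or red look-alike of the pot alone.

How it is judged:
On the way, in this order (a step that is already met when the one before it is completed fails the run):
1. the pot has been turned at least onto its side (angle between pot's own z axis and vertical above 1.3 rad), for 0.1 s.
2. the pot has been turned mouth-down (angle between pot's own z axis and vertical above 2.9 rad), for 0.1 s.
At the end, for the whole second after the job is handed in: the pot stands mouth-down (within 0.08 rad of exactly so) on the rib tops of the empty rack, its centre within 30 mm of the rack's centre and its bottom 100 mm (5 mm either way) above the rack's underside, at rest and released (angle between pot's own z axis and vertical above 3.06 rad and horizontal distance between pot and rack_free below 0.03 m and z of pot in the frame of rack_free between 0.095 and 0.105 m and linear speed of pot below 0.02 m/s and contact force between the fingers and pot below 0.1 N); the robot touches nothing.
It fails at once if the pot drops or topples: it moves faster than 0.5 m/s while no finger touches it (linear speed of pot above 0.5 m/s and contact force between the fingers and pot below 0.05 N).
It fails at once if the pot is pressed onto the empty rack or the bench with more than 60 N (contact force between pot and rack_free above 60 N or contact force between pot and table above 60 N).
It fails at once if the draining pot is moved more than 15 mm (distance of pot_dry from where it was at the start of the episode above 0.015 m).
It fails at once if the jar is moved more than 20 mm (distance of jar from where it was at the start of the episode above 0.02 m).
It fails at once if the brush is moved more than 20 mm (distance of brush from where it was at the start of the episode above 0.02 m).
It also fails if it takes over 58 s, if anything falls off the work surface, if the arm or the gripper's body presses on something with over 40 N, if the wrist force passes 120 N, or if a joint passes its speed limit or range.

### The arm

A 6-joint arm with a two-finger parallel gripper is mounted at the origin on the work surface. World frame = base frame: x ahead of the robot, y to its left, z up, the work surface at z = 0. Lengths are in m, angles in rad, forces in N, time in s.
With the tool pointing down it reaches from about 0.325 to 0.925 m from the base axis. Payload 3.1 kg.
Tool frame: the origin (TCP) lies between the finger pads; the fingertips stand 25 mm ahead of it and the grasp point (between the pads) lies 6 mm ahead of it (robot.tips_ahead is the distance from the TCP to the fingertips, in m); z points along the fingers, y is the direction in which the jaws open and shut (so a half turn about z gives the same grasp; the last joint's range is limited). The gripper opens to 85 mm and grips with 20 to 120 N. Pads are 22 mm wide; open, the fingers measure 114 mm over their backs; the gripper's body (76 mm by 85 mm) begins 54 mm behind the grasp point. The pads swing forward as they close: fully open they stand 13 mm farther back than shut.
Start: joints at [1.169, 0.217, 1.613, -0, 1.311, -0.112], TCP at [0.179, 0.599, 0.256] pointing down, gripper open.
Joint ranges: [-2.75, 2.75], [-0.78, 2.1], [0.31, 2.55], [-1.13, 4.27], [0.13, 2.63], [-2.58, 2.58]. Speed limits (rad/s): [2.79, 2.79, 3.14, 3.14, 3.14, 3.14].

### API

Orientations are given as a 3x3 rotation matrix whose columns are the frame's x, y, z axes.
In Python, from bench import robot gives the robot as it stands. The module is installed in compiled form; this text tells all that it offers. Calls block until the motion is done:
- robot.movep(position, orientation): joint-space move of the TCP to a pose.
- robot.move_linear(position, max_speed=0.15, ori=None): straight line of the TCP; ori=None keeps the orientation; max_speed is the mean speed in m/s.
- robot.move_j(angles): joint-space move.
- robot.move_gripper(opening): finger opening in m; the grip force is fixed at half the most; returns when the fingers have stopped.
- robot.wait(seconds).
- robot.inverse_kinematics(position, orientation): joint angles nearest the present ones, or None.
- robot.camera(name): name is "scene" or "top" or "wrist"; returns the picture (420x560x3 uint8, red, green, blue); there is no depth.
- robot.camera_params(name): a dict with "K" (3x3 intrinsics, pixels), "rvec" (rotation vector, rad) and "tvec" (3), from world to camera coordinates, as OpenCV has them; the wrist camera has in their place "hand_eye" (4x4, takes a point from camera to tool coordinates, whose origin is the TCP and whose axes are the flange's). Camera axes: x right, y down, z forward; pixel columns grow to the right and rows downward; lengths in m; the calibration is good to about 2 mm. The wrist camera is an equidistant fisheye: a pixel r from the principal point sees the ray r / f radians off the axis. A picture is of the moment at which its call begins: read the wrist's pose just before it. camera_params takes no time and is no camera call.
A pose or a line that the arm cannot do raises robot.Unreachable and nothing moves.
- robot.close_job(): hands the job in, once; it reports no verdict.
Readings, each from a call of its own:
- robot.read_time(): time.
- robot.read_qpos(): joint angles.
- robot.read_joint_vel(): joint speeds.
- robot.read_effort(): joint torques, N m.
- robot.read_ee_pos(): TCP position.
- robot.read_ee_rot(): TCP orientation.
- robot.read_contact_force(): force on the tool from outside, world axes, zero at the start.
- robot.read_ft_torque(): the same for the moment, N m.
- robot.read_grip_width(): finger opening in m.
Only numpy, scipy, OpenCV 4.12 (cv2) and the standard library are available. Lean on these libraries where they do the work, as an engineer would, in place of code of your own. Each camera call takes 0.05 s, during which the arm holds its last target. There are 200 camera calls.

## Working session

There is one attempt and no reset: what is moved stays moved. The work goes in short steps, each a Python script; the robot and the scene stay as the last script left them, time stands still between calls to the robot, and variables do not carry over. Pictures are saved under pics/ and viewed, about 8 in all and at most 12, crops included, and the job is handed in when it is done.

```bash
mkdir -p pics; python3 - <<'E'
from bench import robot
import cv2
for n in("scene","top"):
    cv2.imwrite(f"pics/{n}0.png",robot.camera(n)[:,:,::-1]); print(n,robot.camera_params(n))
print(robot.camera_params("wrist"),robot.read_time(),robot.read_ee_rot())
E
```

```text
scene {'K': array([[492.68536028,   0.        , 272.79507612],
       [  0.        , 492.68536028, 212.86854438],
       [  0.        ,   0.        ,   1.        ]]), 'rvec': array([ 1.31360573,  2.29639721, -0.91137484]), 'tvec': array([ 0.29820058, -0.3135589 ,  1.32841701])}
top {'K': array([[417.28258833,   0.        , 276.89041135],
       [  0.        , 417.28258833, 209.36013136],
       [  0.        ,   0.        ,   1.        ]]), 'rvec': array([ 2.19259633, -2.13813682,  0.11851665]), 'tvec': array([0.00458943, 0.59524597, 0.97186303])}
{'K': array([[325.1922621 ,   0.        , 282.87652275],
       [  0.        , 325.1922621 , 207.26329491],
       [  0.        ,   0.        ,   1.        ]]), 'hand_eye': array([[ 3.01754198e-04, -9.50644993e-01, -3.10280529e-01,
         8.04700046e-02],
       [ 9.99999947e-01,  2.48545882e-04,  2.11019635e-04,
        -9.65455173e-04],
       [-1.23485812e-04, -3.10280577e-01,  9.50645017e-01,
        -1.17013060e-01],
       [ 0.00000000e+00,  0.00000000e+00,  0.00000000e+00,
         1.00000000e+00]])} 0.1 [[-9.58304606e-01  2.85747465e-01 -8.17684280e-04]
 [ 2.85748561e-01  9.58302488e-01 -2.02501024e-03]
 [ 2.04947337e-04 -2.17422875e-03 -9.99997615e-01]]
```

View pics/top0.png

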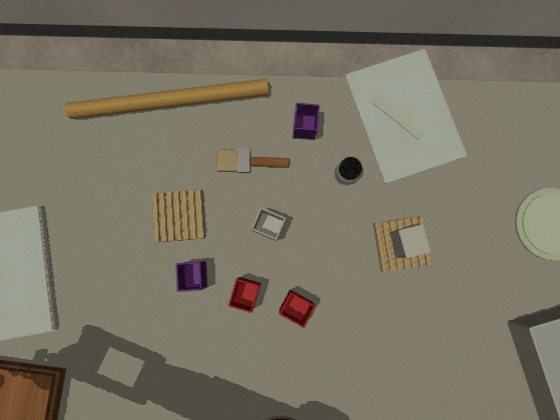

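View pics/scene0.png

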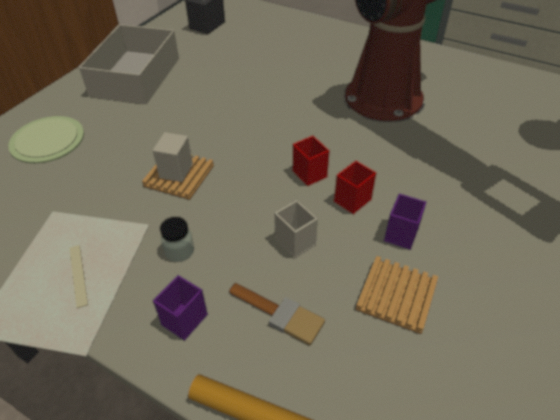

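```bash
cat > h.py <<'E'
import numpy as np, cv2
from bench import robot
from scipy.spatial.transform import Rotation as Ro
def ray(name,uv,pose=None):
    P=robot.camera_params(name);K=P["K"];uv=np.atleast_2d(uv).astype(float)
    d=np.c_[(uv-K[:2,2])/K[0,0],np.ones(len(uv))]
    if name=="wrist":
        r=np.hypot(d[:,0],d[:,1]);d[:,:2]*=(np.tan(r)/np.maximum(r,1e-9))[:,None]
        p,R=pose;H=P["hand_eye"]
        return p+R@H[:3,3],d@(R@H[:3,:3]).T
    R=cv2.Rodrigues(P["rvec"])[0]
    return -R.T@P["tvec"],d@R
def onz(name,uv,z,pose=None):
    c,d=ray(name,uv,pose);return c+d*((z-c[2])/d[:,2])[:,None]
def down(yaw): # tool down, x axis at yaw
    c,s=np.cos(yaw),np.sin(yaw);return np.array([[c,s,0],[s,-c,0],[0,0,-1.]])
E
python3 - <<'E'
from h import *
for n,uv,z in(("pot",(269,224),.06),("rack",(179,216),.02),("taken",(403,243),.02),("jar",(350,169),.07),("brushhandle",(288,162),.01),("red",(245,294),.05),("red2",(297,308),.05),("purp",(191,276),.05)):print(n,onz("top",uv,z).round(3))
p=onz("top",(269,224),.06)[0]
az=np.arctan2(p[1],p[0])
robot.movep([p[0]-.02,p[1],.27],down(np.pi+az))
pose=(robot.read_ee_pos(),robot.read_ee_rot());np.savez("w1.npz",p=pose[0],R=pose[1])
im=robot.camera("wrist");cv2.imwrite("pics/w1.png",im[:,:,::-1]);print(pose[0],robot.read_time())
E
```

```text
pot [[0.557 0.037 0.06 ]]
rack [[0.574 0.257 0.02 ]]
taken [[ 0.522 -0.287  0.02 ]]
jar [[ 0.69  -0.149  0.07 ]]
brushhandle [[ 0.717 -0.005  0.01 ]]
red [[0.394 0.088 0.05 ]]
red2 [[ 0.366 -0.033  0.05 ]]
purp [[0.432 0.215 0.05 ]]
[0.53711075 0.0377692  0.26997347] 2.525
```

View pics/w1.png

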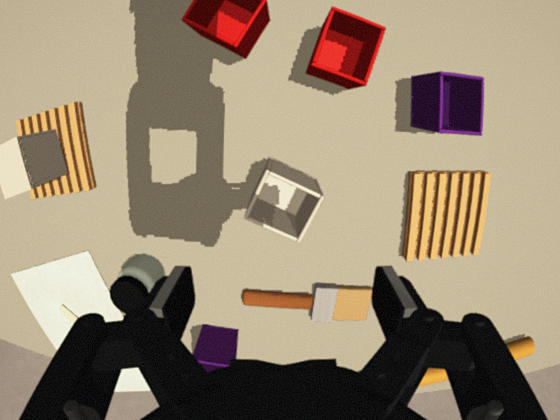

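```bash
python3 - <<'E'
import cv2
i=cv2.imread("pics/w1.png");a=cv2.resize(i[145:255,230:340],None,fx=5,fy=5,interpolation=cv2.INTER_CUBIC)
cv2.imwrite("pics/c1.png",a)
i=cv2.imread("pics/w1.png");a=i[140:280,385:510]
h=cv2.cvtColor(i,cv2.COLOR_BGR2HSV)
E
```

```text
(no output)
```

View pics/c1.png

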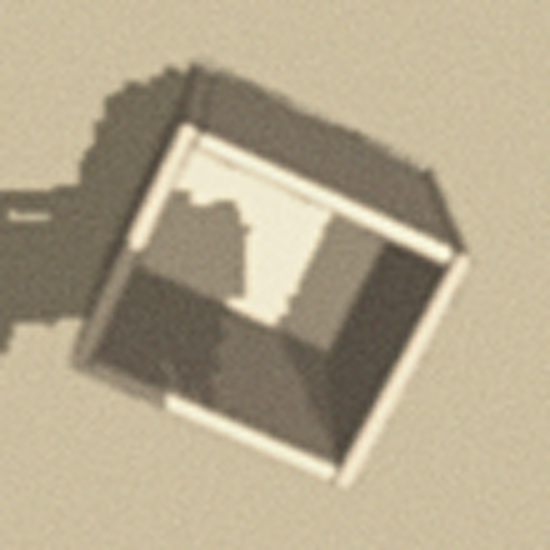

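```bash
python3 - <<'E'
from h import *
w=np.load("w1.npz");pose=(w["p"],w["R"])
c=np.array([(187,125),(468,255),(343,487),(78,365)])/5+[230,145]-.4
q=onz("wrist",c,.08,pose);print(q.round(4));e=np.diff(np.r_[q,q[:1]],axis=0)
print("sides",np.linalg.norm(e,axis=1).round(4),"ang",np.degrees(np.arctan2(e[:,1],e[:,0])).round(1),"ctr",q.mean(0).round(4))
for n,f,roi in(("wrist","w1",(385,150,510,280)),("top","top0",(140,180,215,250))):
    i=cv2.imread(f"pics/{f}.png");x0,y0,x1,y1=roi
    s=cv2.cvtColor(i[y0:y1,x0:x1],cv2.COLOR_BGR2HSV)
    m=cv2.morphologyEx(((s[:,:,1]>100)&(s[:,:,0]<25)).astype(np.uint8),cv2.MORPH_CLOSE,np.ones((9,9)))
    k=max(cv2.findContours(m,0,2)[0],key=cv2.contourArea)
    b=cv2.boxPoints(cv2.minAreaRect(k))+[x0,y0]
    q=onz(n,b,.02,pose);e=np.diff(np.r_[q,q[:1]],axis=0)
    print(n,"sides",np.linalg.norm(e,axis=1).round(3),"ang",np.degrees(np.arctan2(e[:,1],e[:,0])).round(1),"ctr",q.mean(0).round(4),b.round(0).tolist())
E
```

```text
[[0.5196 0.0208 0.08  ]
 [0.5418 0.0775 0.08  ]
 [0.5932 0.057  0.08  ]
 [0.5701 0.0014 0.08  ]]
sides [0.0609 0.0553 0.0601 0.0541] ang [  68.6  -21.8 -112.6  159. ] ctr [0.5561 0.0392 0.08  ]
wrist sides [0.128 0.125 0.145 0.142] ang [-173.7   92.2   12.   -94. ] ctr [0.5773 0.2611 0.02  ] [[401.0, 260.0], [409.0, 165.0], [491.0, 172.0], [483.0, 267.0]]
top sides [0.119 0.118 0.118 0.118] ang [ -84.4 -173.4   95.5    7.3] ctr [0.5755 0.258  0.02  ] [[153.0, 193.0], [201.0, 190.0], [205.0, 238.0], [156.0, 241.0]]
```

```bash
cat >> h.py <<'E'
D=.012
def grasp(th,sx,sy,up):
    "tool in the pot frame: th = tilt from pot's z axis, up=-1 towards the bottom, +1 towards the mouth"
    t=np.array([sx*np.sin(th),0,up*np.cos(th)]);y=np.array([0,sy,0.])
    return np.c_[np.cross(y,t),y,t],np.array([0,0,.04])-(D+.006)*t
def rz(a):return Ro.from_euler('z',a).as_matrix()
def stand(p,yaw):return rz(yaw),np.array([p[0],p[1],0.])
def lying(p,mouth,flip=1):  # mouth azimuth; centre of the pot at p; pot y horizontal
    z=np.array([np.cos(mouth),np.sin(mouth),0]);x=np.array([0,0,1.])*flip
    return np.c_[x,np.cross(z,x),z],np.array([p[0],p[1],.032])-.04*z
def inv(p,yaw):return rz(yaw)@np.diag([1,-1,-1.]),np.array([p[0],p[1],.100])
def tool(pot,g):return pot[1]+pot[0]@g[1],pot[0]@g[0]
A=((.5565,.0385),np.radians(68.5));RK=(.576,.259)
E
cat > s.py <<'E'
from h import *
import itertools,time
ik=robot.inverse_kinematics
t0=time.time()
def ok(T,back=.08,lift=.1):
    p,R=T;qs=[ik(p,R),ik(p-back*R[:,2],R),ik(p+[0,0,lift],R)]
    if any(q is None for q in qs):return None
    if max(np.abs(q-qs[0]).max() for q in qs)>1.2:return None
    return qs[0]
S=[.0,.1]
lo=np.array([-2.75,-.78,.31,-1.13,.13,-2.58]);hi=np.array([2.75,2.1,2.55,4.27,2.63,2.58])
mar=lambda q:np.minimum(q-lo,hi-q).min()
r1=[];r2=[]
for th,sx,sy in itertools.product(np.radians([35,45,55]),(1,-1),(1,-1)):
    g=grasp(th,sx,sy,-1);qa=ok(tool(stand(*A),g))
    if qa is not None and mar(qa)>.08:
        for P in((.56,.05),(.56,.11)):
            for m in np.radians(range(-180,180,30)):
                qb=ok(tool(lying(P,m,sx),g)) # lower side chosen so that the tool is above
                if qb is not None and mar(qb)>.08:r1.append((np.abs(qa-qb).max(),P,round(np.degrees(m)),round(np.degrees(th)),sx,sy,qa.round(2),qb.round(2)))
    g=grasp(th,sx,sy,1)
    Q={m:ok(tool(inv(RK,m),g)) for m in np.radians(range(-180,180,30))}
    for P in((.56,.05),(.56,.11)):
        for m in np.radians(range(-180,180,30)):
            qb=ok(tool(lying(P,m,-sx),g))
            if qb is None or mar(qb)<.08:continue
            for y,qc in Q.items():
                if qc is not None and mar(qc)>.08:r2.append((np.abs(qc-qb).max(),P,round(np.degrees(m)),round(np.degrees(th)),sx,sy,round(np.degrees(y)),qb.round(2),qc.round(2)))
r1.sort(key=lambda r:r[0]);r2.sort(key=lambda r:r[0])
print(len(r1),len(r2),time.time()-t0)
b2={}
for r in r2:b2.setdefault((r[1],r[2]),r)
pairs=sorted(((a[0]+b2[a[1],a[2]][0],a,b2[a[1],a[2]]) for a in r1 if (a[1],a[2]) in b2),key=lambda x:x[0])
for p in pairs[:6]:print(*p,sep="\n  ")
for r in r1[:3]:print(r)
for r in r2[:3]:print(r)
E
python3 s.py
```

```text
102 1836 16.6634361743927
2.6150253548888647
  (np.float64(1.2177324242090055), (0.56, 0.05), -120, 35, 1, -1, array([-0.38,  0.34,  2.01,  0.78,  0.95, -0.52]), array([-0.5 ,  1.29,  1.7 ,  1.7 ,  2.17, -1.38]))
  (np.float64(1.3972929306798592), (0.56, 0.05), -120, 35, 1, 1, 30, array([ 0.27,  0.82,  1.43, -0.62,  1.66,  0.99]), array([0.23, 0.22, 2.12, 0.68, 0.26, 0.66]))
2.644251943044048
  (np.float64(1.3275655786962206), (0.56, 0.05), -150, 45, 1, -1, array([-0.46,  0.41,  2.02,  0.95,  1.05, -0.72]), array([-0.33,  1.39,  1.77,  2.27,  2.37, -1.59]))
  (np.float64(1.3166863643478273), (0.56, 0.05), -150, 35, 1, 1, 60, array([ 0.13,  0.92,  1.25, -0.33,  1.87,  1.23]), array([ 0.08,  0.3 ,  2.03,  0.9 ,  0.65, -0.08]))
2.652570444477221
  (np.float64(1.3358840801293939), (0.56, 0.05), -150, 55, 1, 1, array([-0.52,  0.49,  2.01,  1.07,  1.17,  2.27]), array([-0.26,  1.45,  1.66,  2.39,  2.51,  1.61]))
  (np.float64(1.3166863643478273), (0.56, 0.05), -150, 35, 1, 1, 60, array([ 0.13,  0.92,  1.25, -0.33,  1.87,  1.23]), array([ 0.08,  0.3 ,  2.03,  0.9 ,  0.65, -0.08]))
2.6525704
[... 1365 characters left out ...]
  1.7 ,  2.17, -1.38]))
(np.float64(1.270694278879076), (0.56, 0.11), -120, 45, 1, -1, array([-0.46,  0.41,  2.02,  0.95,  1.05, -0.72]), array([-0.31,  1.38,  1.64,  1.9 ,  2.32, -1.4 ]))
(np.float64(1.3166863643478273), (0.56, 0.05), -150, 35, 1, 1, 60, array([ 0.13,  0.92,  1.25, -0.33,  1.87,  1.23]), array([ 0.08,  0.3 ,  2.03,  0.9 ,  0.65, -0.08]))
(np.float64(1.3166863643478277), (0.56, 0.05), -150, 35, -1, -1, -120, array([ 0.13,  0.92,  1.25, -0.33,  1.87,  1.23]), array([ 0.08,  0.3 ,  2.03,  0.9 ,  0.65, -0.08]))
(np.float64(1.3501080406535533), (0.56, 0.11), 150, 35, 1, -1, -30, array([-0.11,  0.89,  1.31,  0.35,  1.84, -1.22]), array([ 0.55,  0.37,  1.92, -0.86,  0.73,  0.13]))
```

```bash
sed -i 's/lying(P,m,sx)/lying(P,m,-sx)/' s.py; python3 s.py
```

```text
Traceback (most recent call last):
  File "s.py", line 25, in <module>
    qb=ok(tool(lying(P,m,-sx),g))
  File "s.py", line 6, in ok
    p,R=T;qs=[ik(p,R),ik(p-back*R[:,2],R),ik(p+[0,0,lift],R)]
              ~~^^^^^
ValueError: time passes only in moves, steps and waits
```

```bash
python3 - <<'E'
s=open('s.py').read()
s=s.replace("    p,R=T;qs=[ik(p,R),","    p,R=T\n    if ik(p,R) is None:return None\n    qs=[ik(p,R),")
s=s.replace("((.56,.05),(.56,.11))","((.56,.08),)").replace("    g=grasp(th,sx,sy,1)","    if sx<0:continue\n    g=grasp(th,sx,sy,1)")
s=s.replace("t0=time","robot.wait(.05)\nt0=time")
open('s.py','w').write(s)
E
python3 s.py
```

```text
84 451 6.038604974746704
3.010607260791645
  (np.float64(1.5836882290002743), (0.56, 0.08), -120, 55, -1, -1, array([ 0.29,  0.76,  1.52, -0.7 ,  1.58,  0.93]), array([-0.29,  0.31,  2.08,  0.88,  0.81, -0.42]))
  (np.float64(1.4269190317913707), (0.56, 0.08), -120, 35, 1, 1, 30, array([ 0.31,  0.84,  1.4 , -0.59,  1.69,  1.01]), array([0.23, 0.22, 2.12, 0.68, 0.26, 0.66]))
3.0182976969247814
  (np.float64(1.5342467570652936), (0.56, 0.08), 60, 35, 1, -1, array([-0.38,  0.34,  2.01,  0.78,  0.95, -0.52]), array([ 0.31,  0.84,  1.4 , -0.59,  1.69,  1.01]))
  (np.float64(1.4840509398594879), (0.56, 0.08), 60, 55, 1, -1, -120, array([-0.29,  0.31,  2.08,  0.88,  0.81, -0.42]), array([ 0.51,  0.98,  1.09, -0.46,  1.93,  1.07]))
3.1228104830186707
  (np.float64(1.778584064713006), (0.56, 0.08), -150, 55, -1, -1, array([ 0.29,  0.76,  1.52, -0.7 ,  1.58,  0.93]), array([-0.18,  0.2 ,  2.23,  1.08,  0.44, -0.08]))
  (np.float64(1.3442264183056647), (0.56, 0.08), -150, 35, 1, 1, 60, array([ 0.17,  0.93,  1.23, -0.31,  1.89,  1.26]), array([ 0.08,  0.3 ,  2.03,  0.9 ,  0.65, -0.08]))
3.128033
[... 1360 characters left out ...]
.08,  0.88,  0.81, -0.42]))
(np.float64(1.6109594620285335), (0.56, 0.08), -90, 55, -1, -1, array([ 0.29,  0.76,  1.52, -0.7 ,  1.58,  0.93]), array([-0.28,  0.45,  1.87,  0.66,  1.11, -0.68]))
(np.float64(1.3442264183056647), (0.56, 0.08), -150, 35, 1, 1, 60, array([ 0.17,  0.93,  1.23, -0.31,  1.89,  1.26]), array([ 0.08,  0.3 ,  2.03,  0.9 ,  0.65, -0.08]))
(np.float64(1.3803538712867347), (0.56, 0.08), 150, 35, 1, -1, -30, array([-0.14,  0.89,  1.31,  0.32,  1.85, -1.25]), array([ 0.55,  0.37,  1.92, -0.86,  0.73,  0.13]))
(np.float64(1.3960457321442648), (0.56, 0.08), 120, 35, 1, -1, 0, array([-0.29,  0.77,  1.53,  0.6 ,  1.63, -1.03]), array([ 0.42,  0.26,  2.08, -0.8 ,  0.33, -0.45]))
```

```bash
cat >> h.py <<'E'
def approach(T,back=.1,v=.15):
    p,R=T;robot.move_gripper(.085);robot.movep(p-back*R[:,2],R);robot.move_linear(p,v)
def grip(lift):
    robot.move_gripper(.03);print("grip",robot.read_grip_width(),robot.read_time())
    p=robot.read_ee_pos();robot.move_linear(p+[0,0,lift],.12);robot.wait(.2);print("width",robot.read_grip_width(),"F",robot.read_contact_force().round(2))
def carry(T,h):
    p,R=T
    try:robot.move_linear(p+[0,0,h],.1,ori=R)
    except robot.Unreachable:print("line no, movep");robot.movep(p+[0,0,h],R)
def lower(T,h,low=-.006,thr=4):
    p,R=T;robot.move_linear(p+[0,0,.008],.12);robot.wait(.3);f0=robot.read_contact_force()
    z=.008
    while z>low:
        z-=.001;robot.move_linear(p+[0,0,z],.03);f=robot.read_contact_force()-f0
        if f[2]>thr:break
    print("contact at",round(z,4),f.round(2),robot.read_time())
def release(back=.1):
    robot.move_gripper(.085);R=robot.read_ee_rot();p=robot.read_ee_pos();robot.move_linear(p-back*R[:,2],.12)
G1=grasp(np.radians(35),1,-1,-1);G2=grasp(np.radians(55),1,-1,1)
PB=(.56,.08);B=lying(PB,np.radians(60),-1);C=inv(RK,np.radians(-120))
E
python3 - <<'E'
from h import *
T=tool(stand(*A),G1)
approach(T);grip(.13)
cv2.imwrite("pics/s1.png",robot.camera("scene")[:,:,::-1])
carry(tool(B,G1),.12);print(robot.read_qpos().round(2),robot.read_time(),robot.read_contact_force().round(2),robot.read_grip_width())
cv2.imwrite("pics/s2.png",robot.camera("scene")[:,:,::-1])
a=[cv2.imread(f"pics/s{k}.png")[60:360,100:500] for k in(1,2)];cv2.imwrite("pics/s12.png",np.hstack(a))
E
```

```text
grip 0.055158109226814724 5.1167
width 0.05530218276604468 F [-0.04  0.24 -2.17]
[ 0.31  0.67  1.41 -0.6   1.82  0.92] 8.3333 [ 0.52 -0.35 -1.48] 0.05536549259966519
```

View pics/s12.png

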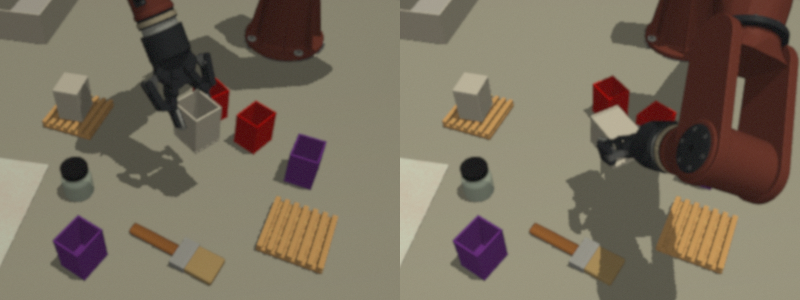

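The two views show the pot gripped upright (left view, about (200,120)), then turned on its side (right view, about (612,128)), with its neighbours untouched. Next I lower it.

```bash
python3 - <<'E'
from h import *
lower(tool(B,G1),.12);release(.12)
p,R=tool(B,G2);robot.movep(p-.14*R[:,2],R)
pose=(robot.read_ee_pos(),robot.read_ee_rot());np.savez("w2.npz",p=pose[0],R=pose[1])
cv2.imwrite("pics/t3.png",robot.camera("top")[:,:,::-1]);cv2.imwrite("pics/w3.png",robot.camera("wrist")[:,:,::-1])
i=cv2.imread("pics/t3.png")[140:320,130:370];w=cv2.imread("pics/w3.png")
cv2.imwrite("pics/c3.png",np.hstack([cv2.resize(i,(480,360),interpolation=2),cv2.resize(w,(320,240)) if 0 else cv2.copyMakeBorder(cv2.resize(w,(320,240)),0,120,0,0,0)]))
print(robot.read_time(),robot.read_contact_force().round(2))
E
```

```text
contact at 0.001 [-0.16  0.23  6.4 ] 11.5167
14.3417 [-0.52  0.51  0.19]
```

View pics/c3.png

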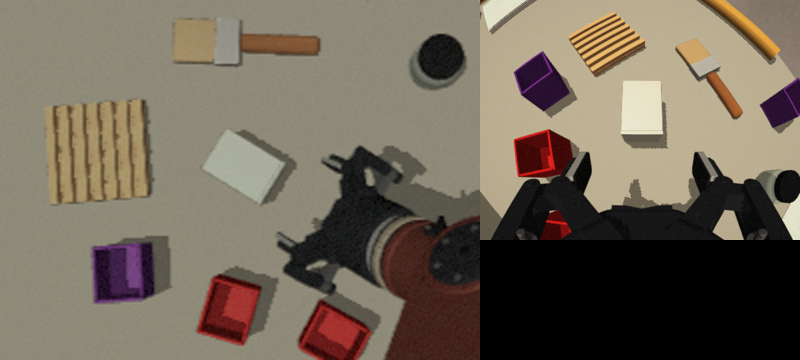

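The pot lies flat and clear of everything: around (247,165) in the top crop and (641,108) in the wrist view. Its closed end faces the gripper.

```bash
python3 - <<'E'
from h import *
w=np.load("w2.npz");pose=(w["p"],w["R"])
for n,f,(x0,y0,x1,y1) in(("top","t3",(225,195,280,250)),("wrist","w3",(230,120,340,270))):
    g=cv2.imread(f"pics/{f}.png")[y0:y1,x0:x1]
    _,m=cv2.threshold(g[:,:,0],0,255,cv2.THRESH_OTSU)
    k=max(cv2.findContours(m,0,2)[0],key=cv2.contourArea);b=cv2.boxPoints(cv2.minAreaRect(k))+[x0,y0]
    q=onz(n,b,.064,pose);e=np.diff(np.r_[q,q[:1]],axis=0)
    print(n,"sides",np.linalg.norm(e,axis=1).round(3),"ang",np.degrees(np.arctan2(e[:,1],e[:,0])).round(1),"ctr",q.mean(0).round(4))
E
```

```text
top sides [0.055 0.079 0.055 0.079] ang [ -29.6 -120.2  150.    60. ] ctr [0.5594 0.0791 0.064 ]
wrist sides [0.061 0.079 0.055 0.079] ang [ -30.  -122.1  150.    62.2] ctr [0.5579 0.078  0.064 ]
```

```bash
python3 - <<'E'
from h import *
robot.move_linear(tool(B,G2)[0],.15)
grip(.15);carry(tool(C,G2),.07);print(robot.read_qpos().round(2),robot.read_time(),robot.read_grip_width())
cv2.imwrite("pics/s4.png",robot.camera("scene")[:,:,::-1]);cv2.imwrite("pics/t4.png",robot.camera("top")[:,:,::-1])
a=[cv2.imread(f"pics/{k}4.png")[80:380,100:500] for k in"st"];cv2.imwrite("pics/c4.png",np.hstack(a))
E
```

```text
grip 0.055789162207277095 15.8083
width 0.05547380280404473 F [ 0.24 -0.21 -1.13]
[ 0.51  0.89  1.1  -0.48  2.    1.03] 19.675 0.05561223618122293
```

View pics/c4.png

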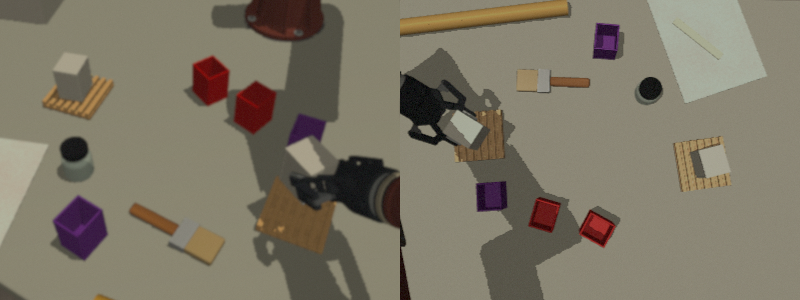

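The pot is mouth-down above the empty rack, at about (310,155) in the scene crop and (463,130) in the top crop. The purple pot behind it is clear. Next I lower it, release and check.

```bash
python3 - <<'E'
from h import *
lower(tool(C,G2),.07);release(.14)
p=robot.read_ee_pos();robot.move_linear(p+[0,0,.1],.2);robot.wait(.3)
print(robot.read_time(),robot.read_contact_force().round(2))
cv2.imwrite("pics/s5.png",robot.camera("scene")[:,:,::-1]);cv2.imwrite("pics/t5.png",robot.camera("top")[:,:,::-1])
a=[cv2.imread(f"pics/{k}5.png")[80:380,100:500] for k in"st"];cv2.imwrite("pics/c5.png",np.hstack(a))
x0,y0,x1,y1=140,175,220,260
g=cv2.imread("pics/t5.png")[y0:y1,x0:x1];s=cv2.cvtColor(g,cv2.COLOR_BGR2HSV)
m=((s[:,:,1]<60)&(s[:,:,2]>150)).astype(np.uint8)
k=max(cv2.findContours(m,0,2)[0],key=cv2.contourArea);b=cv2.boxPoints(cv2.minAreaRect(k))+[x0,y0];q=onz("top",b,.1);e=np.diff(q,axis=0)
print(np.linalg.norm(e,axis=1).round(3),q.mean(0).round(4),b.round(0).tolist())
E
```

```text
contact at -0.002 [-1.41 -0.37  6.71] 23.2417
25.9167 [1.21 0.84 0.05]
[0.042 0.062 0.042] [0.5808 0.2543 0.1   ] [[156.0, 210.0], [166.0, 194.0], [189.0, 209.0], [178.0, 225.0]]
```

View pics/c5.png

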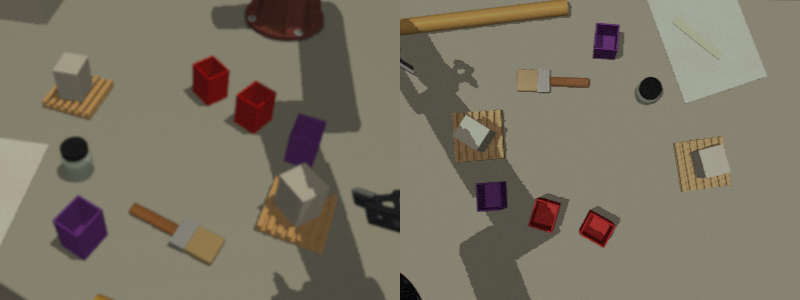

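```bash
python3 -c "
from bench import robot
robot.close_job();print(robot.read_time(),robot.read_contact_force())"
```

```text
the job is handed in; nothing more can be done
the job is handed in; nothing more can be done
```

The pot now stands mouth-down on the empty rack and is released; I handed the job in at about 26 s of the 58 s. The interface gives no verdict.

**How:** I gripped the pot across its 56 mm side with the tool tilted and laid it on its side on the free bench. I then regripped it from its bottom end, turned it mouth-down and lowered it gently onto the ribs. Both set-downs stopped when about 6.5 N was felt at the wrist.

**Last checks:**
- **Position:** the top view puts the pot's centre at about (0.581, 0.254). The rack's centre is (0.576, 0.259), so it is roughly 7 mm off, within the 30 mm allowed.
- **One check disagreed:** a shadow cut the measured pot top to 62 × 42 mm instead of 64 × 56 mm, so that centre is only good to about 1 cm.
- **Height:** contact on the rack came 2 mm lower than planned, within the calibration error and the 5 mm tolerance.
- **Flatness:** I judged this by eye in the pictures only, and the pot looks upright.
- **Other objects:** the draining pot, jar and brush look unmoved.
- **Gripper:** it was clear of everything. The force sensor still read about 1.5 N sideways, which I took to be sensor bias.

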